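# Turn the bead box lid-down onto the stack

## Task

In the workshop the wide lidded bead box lies lid up in one of the two left-hand V stands. Grip its lid and base together, turn it over so that the lid faces down and the clear base with the beads faces up, and stack it squarely on the matching wide box that already lies lid down in the right-hand V stand, lid still on. Leave the narrow box in its stand and do not push the stacked box out of place.

Things in the scene. Friction and masses are not known exactly. Their poses are not given: they have to be found in the camera images.
- box_mid (a point): Wide bead box to turn, 50 (x) x 60 (y) x 40 mm (z) with lid: clear 90 g base with beads, loose white lid, 20 mm each, flush. Point: centre of the closed box, on the seam; z from base to lid. Starts with z leaning 45 degrees up and left, y pointing down the slope, x level along the trough. Its upper end and 60 x 40 sides stand clear of the stand: pads on those sides here hold base and lid.
- lid_mid (a point): The white lid (50 g, 20 mm high along +z from this point). Point: centre of its seam plane; it coincides with box_mid, with the same axes, while the lid is on. Only a 7 mm lip inside the base and its weight keep it on: it can fall off if the box is turned while the base alone is held.
- stack_mid (a point): Centre of the like wide box (160 g, one piece, loose) lying lid down in the right-hand stand. z from base to lid: here 45 degrees down into the low wall; y down the slope to the trough's corner; x level along the trough. The turned box belongs on its clear upper side: centre 40 mm away along its -z, same axes (x and y may both be reversed).
- stand_a: Fixed plywood V stand holding the wide box, 36 mm wide (x, along the trough), 128 mm long (y). Origin on the table under the trough's corner line, which is 30 mm up. Two 45 degree walls: the low one, 40 mm long, rises towards -y and carries the box's base; the high one, 94 mm long, rises towards +y and stops its lower end.
- stand_b: Fixed right-hand V stand with the stacked box, stand_a mirrored: low wall (40 mm, under the stacked box's lid) rises towards +y, high wall (94 mm, stops the lower ends of both boxes) towards -y. Origin on the table under the corner line, which is 30 mm up.
- narrow_mid (a point): Centre of the bystander, a narrow lidded bead box 32 mm wide (x), 60 mm long (y), 40 mm high (z), lying lid up in the other left-hand V stand, nearer or farther than the wide box by 140 to 240 mm in x. Not to be moved.
Mind the look-alikes: they are no part of the job. Leave any red look-alike of the part that bears lid_mid alone.

How it is judged (in metres and radians):
At the end, for the whole second after the job is handed in: The wide box rests released on the stacked box, lid down (z over 115 degrees from vertical), parallel and square to it within 11 degrees, within 15 mm sideways, centres 40 +-6 mm apart along the normal; lid on within 5 mm; stacked box moved under 15 mm, narrow box under 20 mm (angle between box_mid's own z axis and vertical above 2 rad and angle between the z axis of box_mid and the z axis of stack_mid, either way round below 0.2 rad and angle between the x axis of box_mid and the x axis of stack_mid, either way round below 0.2 rad and z of box_mid in the frame of stack_mid between -0.046 and -0.034 m and x of box_mid in the frame of stack_mid between -0.015 and 0.015 m and y of box_mid in the frame of stack_mid between -0.015 and 0.015 m and distance between box_mid and lid_mid below 0.005 m and distance of stack_mid from where it was at the start of the episode below 0.015 m and distance of narrow_mid from where it was at the start of the episode below 0.02 m and linear speed of box below 0.02 m/s); the robot touches nothing.
It fails at once if the lid comes off the wide box (more than 10 mm from its seat) (distance between box_mid and lid_mid above 0.01 m).
It fails at once if the narrow box is moved by more than 20 mm (distance of narrow_mid from where it was at the start of the episode above 0.02 m).
It also fails if it takes over 40 s, if anything falls off the work surface, if the arm or the gripper's body presses on something with over 40 N, if the wrist force passes 120 N, or if a joint passes its speed limit or range.

## Robot

A 6-joint arm with a two-finger parallel gripper is mounted at the origin on the work surface. World frame = base frame: x ahead of the robot, y to its left, z up, the work surface at z = 0. Lengths are in m, angles in degrees, forces in N, time in s.
With the tool pointing down it reaches from about 0.35 to 0.875 m from the base axis. Payload 4.2 kg.
Tool frame: the origin (TCP) lies midway between the tips of the shut fingers; the grasp point (between the pads) lies 19 mm behind it; z points along the fingers, y is the line along which they close (so a half turn about z gives the same grasp; the last joint's range is limited). The gripper opens to 87 mm and grips with 3 to 60 N. Pads are 19 mm wide; open, the fingers measure 117 mm over their backs; the gripper's body (75 mm by 190 mm) begins 51 mm behind the grasp point.
Start: joints at [-61.215, 22.042, 0.453, 0, -68.411, -14.817], TCP at [0.151, -0.606, 0.223] pointing down, gripper open.
Joint ranges: [-179.83, 179.83], [-69.29, 118.12], [-61.27, 80.66], [-181.25, 117.63], [-171.15, -9.14], [-177.46, 177.46]. Speed limits (degrees/s): [159.86, 159.86, 180, 180, 180, 180].

## Interface

Orientations are given as [roll, pitch, yaw] about the fixed x, y, z axes, in that order (R = Rz(yaw) Ry(pitch) Rx(roll)).
In Python, from workcell import env gives the robot as it stands. The module is installed in compiled form; this text tells all that it offers. Calls block until the motion is done:
- env.goto(position, orientation): joint-space move of the TCP to a pose.
- env.move_straight(position, rotation=None, rate=0.15, force_limit=None): straight line of the TCP; rotation=None keeps the orientation; rate is the mean speed in m/s. With force_limit (N) it stops when the force on the tool has changed by that much, and returns True; else False.
- env.set_joints(angles): joint-space move.
- env.gripper_to(opening, grasp_force=None): opening from 0.0 (shut) to 1.0 (fully open); grasp_force is the grip in N (None keeps the last); returns when the fingers have stopped.
- env.dwell(seconds).
- env.inverse_kinematics(position, orientation): joint angles nearest the present ones, or None.
- env.read_state(): the state.
- env.grab_frame(name): name is "side" or "top"; returns a dict with "image" (400x640x3 uint8, blue, green, red), "fx", "fy", "cx", "cy" (pixels), "position" and "orientation" of the camera in the world. Camera axes: x right, y up, looking along -z (the intrinsics and any distortion apply to the point x, -y, -z); pixel columns grow to the right and rows downward; lengths in m; the calibration is good to about 2 mm. A picture is of the moment at which its call begins. There is no depth.
A pose or a line that the arm cannot do raises env.Unreachable and nothing moves.
- env.close_job(): hands the job in; it is judged then, once.
Trained networks look in a picture, given as the dict that the camera call returned (one of the last four; its "shot" number tells which), for a name from the list of things; names that differ only in an ending like _2 or _b are one class to them, and where a whole thing is asked for, a point or a joint stands for the part that bears it (a point fixed in the world has none). Each returns a list of dicts, best first, with "score" (0 to 1); they miss things now and then, are a little off and sometimes report something else, mostly with a low value. They report only what shows in the picture. A call takes as long as a camera call. They do not tell look-alikes from the thing itself.
- env.search_frame(picture, thing): "xyz" ([x, y, z] in m, in world coordinates, good to about 4 mm: the middle of the surface that is visible of it).
- env.trace(picture, thing): "mask" (400x640 bool, what is visible of it).
The state is a dict: "clock": time; "joint_positions": joint angles; "qvel": joint speeds; "joint_torque": joint torques, N m; "position": TCP position; "tool_rot": TCP orientation; "force": force on the tool from outside, world axes, zero at the start; "wrist_torque": the same for the moment, N m; "opening": opening from 0.0 (shut) to 1.0 (fully open); "finger_force": force on a finger pad.
Only numpy, scipy, OpenCV 4.12 (cv2) and the standard library are available. Lean on these libraries where they do the work, as an engineer would, in place of code of your own. Each camera call takes 0.05 s, during which the arm holds its last target. There are 200 camera calls.

## Working session

There is one attempt and no reset: what is moved stays moved. The work goes in short steps, each a Python script; the robot and the scene stay as the last script left them, time stands still between calls to the robot, and variables do not carry over. Pictures are saved under pics/ and viewed, at most 10 in all, crops included, and the job is handed in when it is done.

```bash
mkdir -p pics; python3 - <<'E'
from workcell import env
import cv2,numpy as np
np.set_printoptions(precision=4,suppress=True)
for n in ["side","top"]:
    f=env.grab_frame(n)
    cv2.imwrite(f"pics/{n}0.png",f["image"])
    print(n,{k:v for k,v in f.items() if k!="image"})
    for t in ["box_mid","lid_mid","stack_mid","stand_a","stand_b","narrow_mid"]:
        print(t,[(np.round(d["xyz"],3).tolist(),round(d["score"],2)) for d in env.search_frame(f,t)][:5])
print(env.read_state())
E
```

```text
side {'fx': 417.62272977164383, 'fy': 417.62272977164383, 'cx': 319.4156036595158, 'cy': 197.19595535785112, 'position': array([0.4396, 0.7685, 0.505 ]), 'orientation': array([  60.5903,   -0.7426, -176.9931]), 'shot': 1}
box_mid []
lid_mid [([0.526, 0.243, 0.013], 0.83), ([0.415, 0.199, 0.075], 0.67), ([0.307, 0.153, 0.017], 0.66), ([0.412, 0.039, 0.02], 0.52)]
stack_mid [([0.583, -0.198, 0.081], 0.66)]
stand_a [([0.582, -0.196, 0.035], 0.82), ([0.407, 0.255, 0.036], 0.66)]
stand_b [([0.582, -0.196, 0.035], 0.82), ([0.407, 0.255, 0.036], 0.66)]
narrow_mid [([0.619, 0.206, 0.075], 0.94)]
top {'fx': 378.35677923140275, 'fy': 378.35677923140275, 'cx': 311.786798852961, 'cy': 201.31063532514563, 'position': array([ 0.4569, -0.0355,  0.7105]), 'orientation': array([  1.239 ,   0.8113, -90.3833]), 'shot': 2}
box_mid [([0.418, 0.161, 0.081], 0.85), ([0.582, -0.266, 0.066], 0.48)]
lid_mid [([0.414, 0.06, 0.004], 0.92), ([0.306, 0.145, 0.004], 0.9), ([0.528, 0.241, 0.009], 0.9), ([0.411, 0.18, 0.089], 0.76)]
stack_mid []
stand_a [([0.41, 0.233, 0.07], 0.77), ([0.585, -0.269, 0.068], 0.72)]
stand_b [([0.41, 0.233, 0.07], 0.77), ([0.585, -0.269, 0.068], 0.72)]
narrow_mid [([0.616, 0.187, 0.087], 0.73)]
{'clock': 0.7, 'joint_positions': array([-61.2148,  22.0415,   0.4537,  -0.0014, -68.4109, -14.8126]), 'qvel': array([-0.0239,  0.0749,  0.0848,  0.0377, -0.0522,  0.0819]), 'joint_torque': array([  0.0004, -39.0332,  18.7588,   4.2237,   0.0155,  -0.    ]), 'position': array([ 0.1509, -0.6065,  0.2226]), 'tool_rot': array([-179.9991,    0.0016, -166.0279]), 'force': array([-0.134 ,  0.3841, -0.4987]), 'wrist_torque': array([ 0.0226, -0.0395, -0.037 ]), 'finger_force': 0.0, 'opening': 0.9992400160857962}
```

View pics/side0.png

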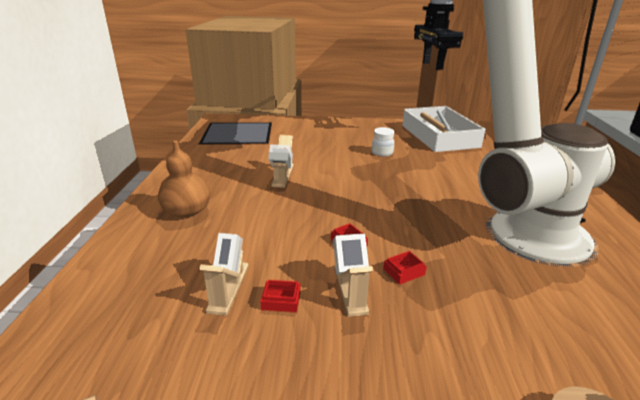

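View pics/top0.png

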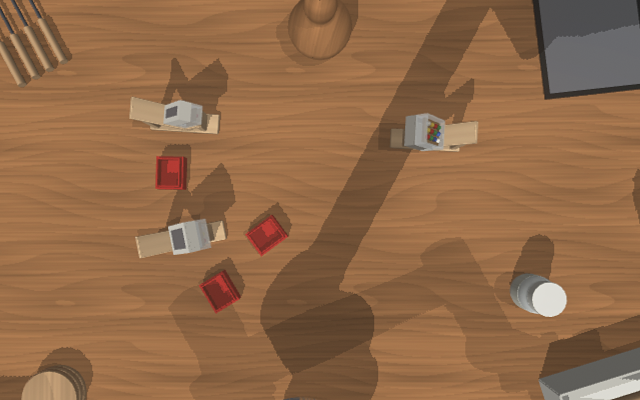

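Candidates for the wide box: the lidded box at side (350,252) / top (190,237), and the narrower one at side (229,252) / top (183,113). The stacked box at side (281,157) / top (425,132) is the destination. The red lids at top (170,172), (267,235) and (220,291) are look-alikes. I choose the wider box at top (190,237). Next I'll get masks and a close crop.

```bash
python3 - <<'E'
from workcell import env
import cv2,numpy as np,pickle
out={}
tiles=[]
crops={"side":[(310,215,110,120),(240,120,110,80),(190,220,90,100)],"top":[(125,205,110,70),(380,100,110,70),(120,85,110,60)]}
for n in ["side","top"]:
    f=env.grab_frame(n); out[n]=dict(f=f,m={})
    im=f["image"].copy()
    for t in ["box_mid","lid_mid","stack_mid","stand_a","narrow_mid"]:
        for d in env.trace(f,t)[:5]:
            m=np.asarray(d["mask"]); ys,xs=np.nonzero(m)
            out[n]["m"].setdefault(t,[]).append((d["score"],m))
            print(n,t,round(d["score"],2),m.sum(),xs.mean().round(),ys.mean().round(),xs.min(),xs.max(),ys.min(),ys.max())
            if t in("stand_a","box_mid"):
                c,_=cv2.findContours(m.astype(np.uint8),0,2); 
                out[n].setdefault("c",[]).append((t,c))
    for i,(x,y,w,h) in enumerate(crops[n]):
        c=cv2.resize(f["image"][y:y+h,x:x+w],(390,int(390*h/w)),interpolation=cv2.INTER_CUBIC)
        if i<2: tiles.append(cv2.copyMakeBorder(c[:290],0,max(0,290-c.shape[0]),0,5,0))
pickle.dump(out,open("m.pkl","wb"))
cv2.imwrite("pics/crop1.png",np.vstack([np.hstack(tiles[:2]),np.hstack(tiles[2:])]))
E
```

```text
side lid_mid 0.87 986 351.0 252.0 335 367 235 271
side lid_mid 0.84 1125 280.0 296.0 260 300 280 312
side lid_mid 0.81 264 346.0 231.0 331 367 224 242
side lid_mid 0.8 997 404.0 267.0 382 426 251 284
side stack_mid 0.62 452 281.0 155.0 269 293 145 168
side stand_a 0.66 501 281.0 166.0 271 291 135 187
side stand_a 0.58 1329 355.0 290.0 336 372 266 316
top box_mid 0.84 291 202.0 235.0 196 209 220 249
top lid_mid 0.93 1008 170.0 173.0 155 186 156 189
top lid_mid 0.82 933 266.0 235.0 246 286 215 255
top lid_mid 0.76 998 220.0 291.0 200 239 270 312
top lid_mid 0.62 800 184.0 238.0 168 199 221 254
top stack_mid 0.89 1314 424.0 132.0 404 444 114 150
top stand_a 0.92 1124 442.0 136.0 390 477 122 150
top stand_a 0.56 1098 171.0 240.0 135 225 221 258
top narrow_mid 0.73 891 182.0 114.0 163 201 100 127
top narrow_mid 0.22 824 184.0 238.0 169 199 221 254
```

View pics/crop1.png

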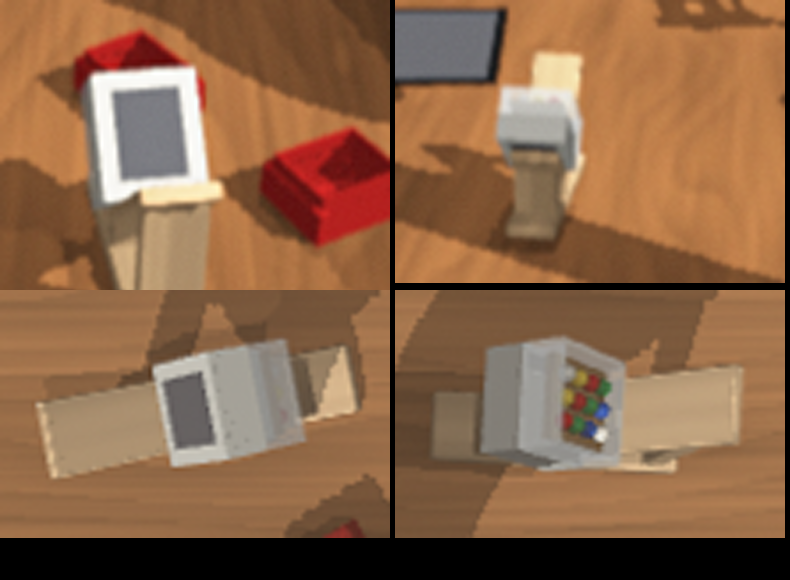

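The crop confirms it: the left box, white lid facing up-left and wider than its stand, is the wide box. The right one shows its beads facing up, so that is the stack. Next I'll fit stand x, y and yaw to the silhouettes.

```bash
cat > fit.py <<'E'
import cv2,numpy as np
from scipy.optimize import minimize
from scipy.spatial.transform import Rotation as R
s=np.sqrt(.5); C=np.array([(a,b,c) for a in(-1,1) for b in(-1,1) for c in(-1,1)],float)
def project(f,P):
    q=(P-f["position"])@R.from_euler('xyz',f["orientation"],degrees=True).as_matrix()
    return np.c_[f["fx"]*q[:,0]/-q[:,2]+f["cx"], f["fy"]*q[:,1]/q[:,2]+f["cy"]]
def frame(p,sg):
    """stand frame at the trough corner; sg=+1 stand_a, -1 stand_b. columns: x, low-wall direction, low-wall normal"""
    Rz=R.from_euler('z',p[2]).as_matrix()
    return np.array([p[0],p[1],.03]), Rz@np.array([[1,0,0],[0,-s*sg,s],[0,s*sg,s]]).T
def silh(f,p,sg,ctr,half):
    o,B=frame(p,sg); P=o+(ctr+C*half)@B.T
    h=cv2.convexHull(((project(f,P)+.5)*16).astype(np.float32).reshape(-1,1,2))
    m=np.zeros((400*2,640*2),np.uint8)
    cv2.fillConvexPoly(m,np.round(h*2-8).astype(np.int32),255,lineType=cv2.LINE_AA,shift=4)
    return cv2.resize(m,(640,400),interpolation=cv2.INTER_AREA)/255.
BOX=(np.array([0,.03,.02]),np.array([.025,.03,.02]))
def fit(obs,p0,sg):
    def L(v):
        p=p0+v*[.01,.01,.1]; t=0
        for f,m,occ in obs:
            a=silh(f,p,sg,*BOX)
            if occ is not None: a=a*(1-silh(f,p,sg,*occ))
            t+=np.abs(a-m).sum()/m.sum()
        return t
    r=min((minimize(L,[a,b,c],method='Nelder-Mead',options=dict(xatol=.01,fatol=1e-4,initial_simplex=np.array([[a,b,c],[a+.8,b,c],[a,b+.8,c],[a,b,c+.8]]))) for a in(-1,1) for b in (-1,1) for c in(-1,1)),key=lambda r:r.fun)
    return p0+r.x*[.01,.01,.1],r.fun
E
python3 - <<'E'
import pickle,numpy as np
from fit import *
o=pickle.load(open("m.pkl","rb")); T,S=o["top"],o["side"]; ft,fs=T["f"],S["f"]
mA=T["m"]["box_mid"][0][1]|T["m"]["lid_mid"][3][1]; mB=T["m"]["stack_mid"][0][1]
sA=S["m"]["lid_mid"][0][1]; sB=S["m"]["stack_mid"][0][1]
hiw=(np.array([0,-.004,.047]),np.array([.018,.004,.047]))
low=(np.array([0,.02,-.004]),np.array([.018,.02,.004]))
for nm,m,sd,p0,sg,occ in[("A",mA,sA,[.415,.18,.17],1,hiw),("B",mB,sB,[.58,-.24,0.],-1,low)]:
    p0=np.array(p0)
    for obs in([(ft,m,None)],[(fs,sd,occ)],[(ft,m,None),(fs,sd,occ)]):
        p,e=fit(obs,p0,sg); print(nm,p.round(4),np.degrees(p[2]).round(1),round(e,3))
E
```

```text
A [0.4105 0.1921 0.184 ] 10.5 0.102
A [0.4096 0.1934 0.1032] 5.9 0.131
A [0.4102 0.1927 0.163 ] 9.3 0.256
B [ 0.5864 -0.2259 -0.0594] -3.4 0.058
B [ 0.5844 -0.2207 -0.128 ] -7.3 0.098
B [ 0.5855 -0.2255 -0.0887] -5.1 0.205
```

```bash
python3 - <<'E'
import pickle,numpy as np
from fit import *
f=pickle.load(open("m.pkl","rb"))["top"]["f"]
M=R.from_euler('xyz',f["orientation"],degrees=True).as_matrix()
def back(u,v,z):
    d=M@np.array([(u-f["cx"])/f["fx"],-(v-f["cy"])/f["fy"],-1]); return f["position"]+d*(z-f["position"][2])/d[2]
for n,hi,lo in[("A",[(135.7,236.6),(139.7,258)],[(223.7,220.8),(226,239.4)]),("B",[(477.9,121.4),(476.8,143.2)],[(390.4,128.8),(390.4,147.4)])]:
    h=[back(*p,.0965) for p in hi]; l=[back(*p,.0583) for p in lo]
    a,b=sum(h)/2,sum(l)/2; d=a-b
    if n=="B": d=-d
    print(n,a.round(4),b.round(4),"len",np.hypot(*d[:2]).round(4),"yaw",np.degrees(np.arctan2(-d[0],d[1])).round(1), "edges",[np.linalg.norm(e[0]-e[1]).round(4) for e in(h,l)],
     "corner",((a*28.3+b*66.5)/94.8).round(4))
from workcell import env
E
```

```text
A [0.3973 0.2574 0.0965] [0.4224 0.1242 0.0583] len 0.1356 yaw 10.7 edges [np.float64(0.0355), np.float64(0.0323)] corner [0.4149 0.1639 0.0697]
B [ 0.5802 -0.2958  0.0965] [ 0.5792 -0.1627  0.0583] len 0.1331 yaw 0.4 edges [np.float64(0.0355), np.float64(0.0322)] corner [ 0.5795 -0.2024  0.0697]
```

```bash
python3 - <<'E'
import pickle,numpy as np
from fit import *
f=pickle.load(open("m.pkl","rb"))["top"]["f"]
M=R.from_euler('xyz',f["orientation"],degrees=True).as_matrix()
def back(u,v,z):
    d=M@np.array([(u-f["cx"])/f["fx"],-(v-f["cy"])/f["fy"],-1]); return f["position"]+d*(z-f["position"][2])/d[2]
for zb in (0,.008):
  for n,hi,lo in[("A",[(135.7,236.6),(139.7,258)],[(223.7,220.8),(226,239.4)]),("B",[(477.9,121.4),(476.8,143.2)],[(390.4,128.8),(390.4,147.4)])]:
    h=[back(*p,.0965) for p in hi]; l=[back(*p,zb) for p in lo]
    a,b=sum(h)/2,sum(l)/2; d=a-b
    if n=="B": d=-d
    print(zb,n,a.round(4),b.round(4),"len",np.hypot(*d[:2]).round(4),"yaw",np.degrees(np.arctan2(-d[0],d[1])).round(1), "edges",[np.linalg.norm(e[0]-e[1]).round(4) for e in(h,l)],
     "corner",((a*64+b*66.5)/130.5).round(4))
from workcell import env
A=np.array([.4104,.1925,np.radians(10.5)]);B=np.array([.5855,-.2257,np.radians(-4)])
def pose(p,sg,along,norm,flip):
    o,Q=frame(p,sg); z=-Q[:,1]; y=Q[:,0]*flip; x=np.cross(y,z)
    g=o+Q@np.array([0,along,norm]); return g+z*.019, R.from_matrix(np.c_[x,y,z]).as_euler('xyz',degrees=True)
q=None
for nm,p,sg,al,no in[("A",A,1,.036,.02),("Apre",A,1,.13,.02),("Alift",A,1,.06,.11),("B",B,-1,.036,.06),("Bpre",B,-1,.05,.11),("Bout",B,-1,.13,.06)]:
    for fl in(1,-1):
        P,e=pose(p,sg,al,no,fl); print(nm,fl,P.round(3),e.round(1),env.inverse_kinematics(P,e))
E
```

```text
0 A [0.3973 0.2574 0.0965] [0.4193 0.1384 0.    ] len 0.121 yaw 10.5 edges [np.float64(0.0355), np.float64(0.0352)] corner [0.4085 0.1968 0.0473]
0 B [ 0.5802 -0.2958  0.0965] [ 0.5902 -0.1741  0.    ] len 0.1221 yaw -4.7 edges [np.float64(0.0355), np.float64(0.0351)] corner [ 0.5853 -0.2338  0.0473]
0.008 A [0.3973 0.2574 0.0965] [0.4198 0.1365 0.008 ] len 0.123 yaw 10.5 edges [np.float64(0.0355), np.float64(0.0348)] corner [0.4087 0.1958 0.0514]
0.008 B [ 0.5802 -0.2958  0.0965] [ 0.5887 -0.1725  0.008 ] len 0.1236 yaw -3.9 edges [np.float64(0.0355), np.float64(0.0347)] corner [ 0.5845 -0.233   0.0514]
A 1 [0.41  0.195 0.056] [180.  -45.  100.5] [   9.40933151   25.78464413  -20.81987049  -54.96999178  -59.69804563
 -142.71218061]
A -1 [0.41  0.195 0.056] [-180.    45.   -79.5] [  9.40933151  25.78464413 -20.81987049 -54.96999178 -59.69804563
  37.28781939]
Apre 1 [0.422 0.129 0.123] [180.  -45.  100.5] [   2.74429422   20.1864102   -17.25112802  -48.51882932  -69.26296315
 -147.27272853]
Apre -1 [0.422 0.129 0.123] [-180.    45.   -79.5] [  2.74429422  20.1864102  -17.25112802 -48
[... 379 characters left out ...]
5.26400756  63.66140017 -51.55190099
 118.70572226]
B -1 [ 0.583 -0.256  0.084] [-180.  -45.  -94.] [  2.978166    32.46589063 -35.26400756  63.66140017 -51.55190099
 -61.29427774]
Bpre 1 [ 0.582 -0.281  0.13 ] [180.  45.  86.] [  1.09877612  29.09600209 -33.11837285  61.32333435 -53.39600355
 125.33760361]
Bpre -1 [ 0.582 -0.281  0.13 ] [-180.  -45.  -94.] [  1.09877612  29.09600209 -33.11837285  61.32333435 -53.39600355
 -54.66239639]
Bout 1 [ 0.588 -0.19   0.151] [180.  45.  86.] [ 11.98548934  28.0743686  -29.92973847  51.54607447 -60.23085728
 125.93089572]
Bout -1 [ 0.588 -0.19   0.151] [-180.  -45.  -94.] [ 11.98548934  28.0743686  -29.92973847  51.54607447 -60.23085728
 -54.06910428]
```

```bash
cat > job.py <<'E'
import numpy as np,cv2
from fit import *
from workcell import env
A=np.array([.4103,.1926,np.radians(10.5)]);B=np.array([.5857,-.2257,np.radians(-4.5)])
def pose(p,sg,along,norm,up=0):
    o,Q=frame(p,sg); z=-Q[:,1]; y=-Q[:,0]; x=np.cross(y,z)
    return o+Q@np.array([0,along,norm])+z*.019+[0,0,up], R.from_matrix(np.c_[x,y,z]).as_euler('xyz',degrees=True)
def stat(t):
    s=env.read_state(); print(t,round(s["clock"],2),s["position"].round(4),s["tool_rot"].round(1),"F",s["force"].round(1),"open",round(s["opening"],3),"ff",round(s["finger_force"],1))
def snap(n):
    f=env.grab_frame(n); return f
E
python3 - <<'E'
from job import *
env.goto(*pose(A,1,.12,.02,.12)); stat("above")
env.goto(*pose(A,1,.12,.02)); stat("pre")
print(env.move_straight(pose(A,1,.036,.02)[0],rate=.08,force_limit=12)); stat("at")
ims=[env.grab_frame(n)["image"] for n in("side","top")]
cv2.imwrite("pics/at.png",np.hstack([cv2.resize(ims[0][190:330,260:420],(400,350)),cv2.resize(ims[1][165:305,120:280],(400,350))]))
E
```

```text
above 4.05 [0.421  0.1358 0.2355] [180.   45.  -79.6] F [-0.2  0.8  0.9] open 0.998 ff 0.0
pre 4.6 [0.4215 0.1359 0.1159] [-180.    45.   -79.5] F [0.3 0.  1.3] open 1.003 ff 0.0
False
at 5.8 [0.4103 0.1945 0.0564] [-179.9   45.   -79.5] F [ 0.5 -0.9  0. ] open 0.997 ff 0.0
```

View pics/at.png

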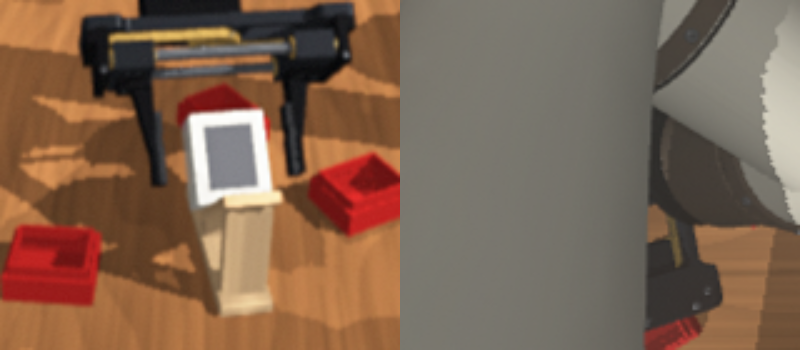

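The fingers straddle the wide box about evenly (tips at crop (158,183) and (293,172), box from 185 to 270). I'll close and lift.

```bash
python3 - <<'E'
from job import *
env.gripper_to(0.0,30); stat("grip")
env.move_straight(pose(A,1,.036,.02,.13)[0],rate=.1); stat("lift")
f=env.grab_frame("side")
cv2.imwrite("pics/lift.png",cv2.resize(f["image"][120:320,230:470],(600,500)))
E
```

```text
grip 6.62 [0.4103 0.1947 0.0562] [-179.9   45.   -79.5] F [ 2.   0.5 -0. ] open 0.575 ff 30.0
lift 8.07 [0.4096 0.1946 0.1855] [179.9  45.  -79.6] F [ 0.2 -1.  -0.9] open 0.573 ff 30.0
```

View pics/lift.png

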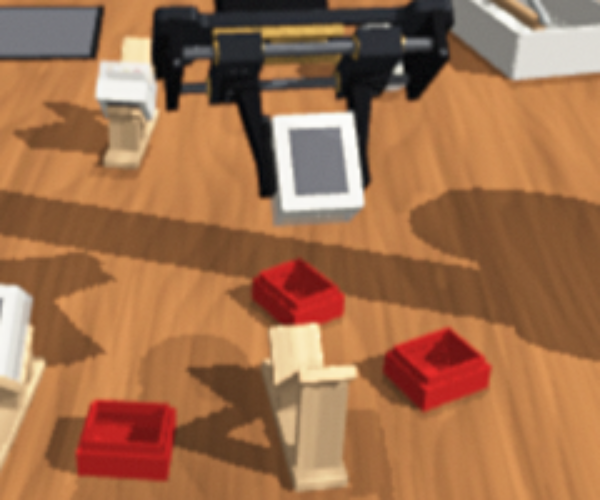

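The box is held closed and clear of the stand, lid at crop (318,165). Next I'll turn it and move above the stack.

```bash
python3 - <<'E'
from job import *
P,e=pose(B,-1,.042,.12,.06)
env.goto(P,e); stat("over")
env.move_straight(pose(B,-1,.042,.08)[0],rate=.1); stat("pre")
f=env.grab_frame("side");g=env.grab_frame("top")
for n,h in(("s",f),("t",g)):
    for t in("box_mid","stack_mid","narrow_mid"): print(n,t,[(d["xyz"].round(3) if hasattr(d["xyz"],"round") else np.round(d["xyz"],3),round(d["score"],2)) for d in env.search_frame(h,t)][:2])
    np.save("pre_"+n,h["image"])
cv2.imwrite("pics/pre.png",np.hstack([cv2.resize(f["image"][90:210,220:340],(395,395)),cv2.resize(g["image"][75:195,360:480],(395,395))]))
E
```

```text
over 9.91 [ 0.5801 -0.2941  0.191 ] [180.  -45.  -94.5] F [-0.4 -0.1 -1.2] open 0.573 ff 30.0
pre 10.98 [ 0.5829 -0.266   0.1034] [-179.9  -45.   -94.6] F [ 0.5 -1.  -1.5] open 0.572 ff 30.0
s box_mid []
s stack_mid [(array([ 0.583, -0.199,  0.082]), 0.74)]
s narrow_mid [(array([0.618, 0.206, 0.077]), 0.65)]
t box_mid [(array([ 0.585, -0.264,  0.124]), 0.58)]
t stack_mid [(array([ 0.578, -0.204,  0.077]), 0.54)]
t narrow_mid [(array([0.617, 0.189, 0.083]), 0.71)]
```

View pics/pre.png

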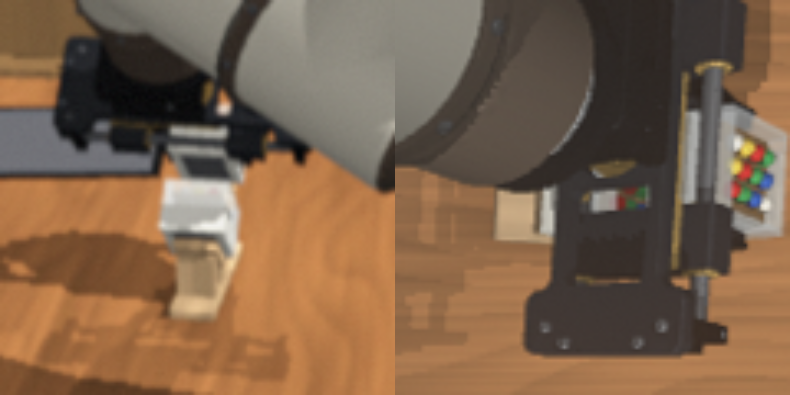

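The turned box sits above the stack, beads up, with the lid's underside at side crop (207,160) and the stack at (200,215); they line up within a few mm. I'll lower it until it touches.

```bash
python3 - <<'E'
from job import *
print(env.move_straight(pose(B,-1,.041,.064)[0],rate=.06)); stat("near")
print(env.move_straight(pose(B,-1,.041,.056)[0],rate=.015,force_limit=4)); stat("touch")
P=env.read_state()["position"]; o,Q=frame(B,-1); print("along,norm",(Q.T@(P-o)+[0,.019,0]).round(4))
f=env.grab_frame("side")
cv2.imwrite("pics/touch.png",cv2.resize(f["image"][110:200,235:325],(540,540),interpolation=cv2.INTER_CUBIC))
E
```

```text
False
near 11.8 [ 0.5833 -0.255   0.0903] [179.9 -45.  -94.4] F [ 0.7 -0.4 -1.6] open 0.574 ff 30.0
True
touch 12.22 [ 0.5836 -0.252   0.0876] [180.  -45.2 -94.5] F [-0.1 -0.2  2.6] open 0.573 ff 30.0
along,norm [-0.      0.0411  0.0593]
```

View pics/touch.png

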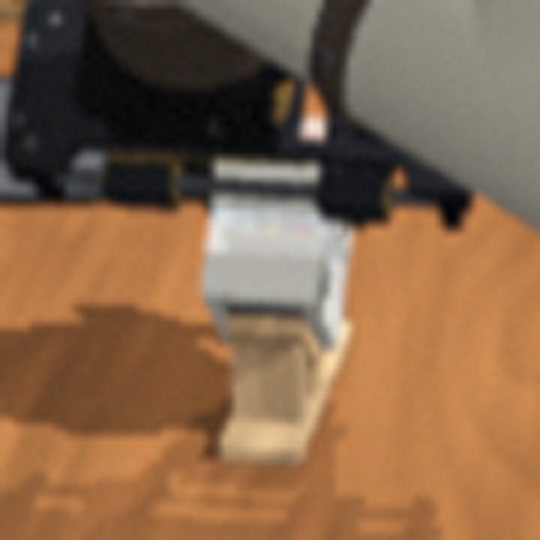

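Contact came at the expected height. I'll ease down-slope to the wall, release and back out.

```bash
python3 - <<'E'
from job import *
print(env.move_straight(pose(B,-1,.033,.0597)[0],rate=.015,force_limit=4)); stat("wall")
P=env.read_state()["position"]; o,Q=frame(B,-1); a=Q.T@(P-o)+[0,.019,0]; print("along,norm",a.round(4))
env.gripper_to(0.85); stat("open"); env.dwell(.3)
env.move_straight(pose(B,-1,a[1]+.09,a[2])[0],rate=.08,force_limit=10); stat("back")
P,e=pose(B,-1,.13,.06,.12); env.move_straight(P,rate=.2)
env.goto([.35,0.0,.35],[180,0,-94]); stat("clear")
f=env.grab_frame("side");g=env.grab_frame("top")
for t in("stack_mid","narrow_mid","box_mid","lid_mid"):
    for h in(f,g): print(t,[(np.round(d["xyz"],3),round(d["score"],2)) for d in env.search_frame(h,t)][:4])
cv2.imwrite("pics/end.png",np.hstack([cv2.resize(f["image"][100:200,230:330],(395,395),interpolation=cv2.INTER_CUBIC),cv2.resize(g["image"][85:185,375:475],(395,395),interpolation=cv2.INTER_CUBIC)]))
E
```

```text
True
wall 12.68 [ 0.583  -0.256   0.0836] [179.8 -45.1 -94.4] F [-0.9  1.3  2. ] open 0.576 ff 30.0
along,norm [-0.0003  0.0354  0.0593]
open 13.41 [ 0.5832 -0.2561  0.084 ] [179.9 -45.1 -94.5] F [-0.2 -0.2 -0. ] open 0.849 ff 0.0
back 14.98 [ 0.5878 -0.1929  0.1468] [179.8 -45.2 -94.4] F [-0.4 -0.2 -0.5] open 0.851 ff 0.0
clear 16.93 [ 3.502e-01 -2.000e-04  3.491e-01] [ 1.799e+02 -1.000e-01 -9.400e+01] F [ 0.3  0.3 -0.8] open 0.851 ff 0.0
stack_mid [(array([ 0.584, -0.196,  0.079]), 0.95)]
stack_mid [(array([ 0.581, -0.199,  0.085]), 0.63)]
narrow_mid [(array([0.619, 0.205, 0.076]), 0.87)]
narrow_mid [(array([0.616, 0.186, 0.087]), 0.68)]
box_mid [(array([ 0.58 , -0.233,  0.118]), 0.55)]
box_mid [(array([ 0.582, -0.248,  0.115]), 0.89)]
lid_mid [(array([0.411, 0.069, 0.016]), 0.77), (array([0.306, 0.151, 0.014]), 0.67), (array([0.528, 0.242, 0.013]), 0.67), (array([ 0.581, -0.218,  0.102]), 0.52)]
lid_mid [(array([0.305, 0.154, 0.004]), 0.94), (array([ 0.581, -0.219,  0.107]), 0.87), (array([0.435, 0.048, 0.02 ]), 0.51), (array([ 0.58 , -0.247,  0.115]), 0.18)]
```

View pics/end.png

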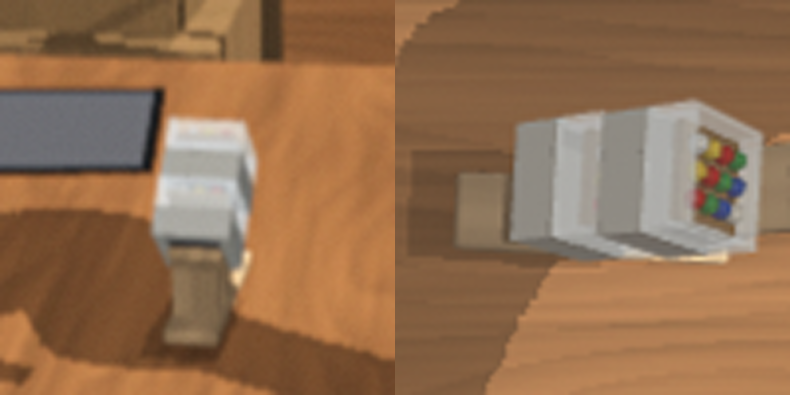

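The turned box sits squarely on the stack, beads up (top crop (715,175)), lid on, and the narrow and stacked boxes have not moved. I'll hand it in.

```bash
python3 -c "
from workcell import env
print(env.close_job())"
```

```text
the job is handed in; nothing more can be done
None
```

The wide box is turned over and stacked squarely, lid down and still on, on the matching box in the right-hand stand; in the final pictures neither the narrow box nor the stacked box had moved, and the job is handed in at about 17 s (the verdict was not returned).

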